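Sweep the clay pebbles off the modelling board

ROBOT

A 6-joint arm with a two-finger parallel gripper is mounted at the origin on the work surface. World frame = base frame: x ahead of the robot, y to its left, z up, the work surface at z = 0. Lengths are in m, angles in degrees, forces in N, time in s.
With the tool pointing down it reaches from about 0.375 to 0.9 m from the base axis. Payload 3.1 kg.
Tool frame: the origin (TCP) lies on the centre line of the jaws, within the pads' length; the fingertips stand 25 mm ahead of it and the grasp point (between the pads) lies 6 mm ahead of it; z points along the fingers, y is the line along which they close (so a half turn about z gives the same grasp; the last joint's range is limited). The gripper opens to 87 mm and grips with 3 to 60 N. Pads are 19 mm wide; open, the fingers measure 117 mm over their backs; the gripper's body (75 mm by 190 mm) begins 51 mm behind the grasp point.
Start: joints at [-77.206, 30.224, 82.088, -0, 67.689, -10.227], TCP at [0.244, -0.575, 0.248] pointing down, gripper open.
Joint ranges: [-176.69, 176.69], [-43.24, 126.21], [12.49, 139.97], [-82, 262], [0, 151.66], [-163.58, 163.58]. Speed limits (degrees/s): [159.86, 159.86, 180, 180, 180, 180].

INTERFACE

Orientations are given as a 3x3 rotation matrix whose columns are the frame's x, y, z axes.
In Python, from rig import * gives the robot as it stands.
- The arm moves only by the tool step_arm, never from a script. Its argument "steps" is a list of rows, each a list of 7 numbers: the shift along the tool's x, y, z normalised to -1 to 1, where 1 is 0.3 m, then the turn, a rotation vector about the tool's x, y, z normalised to -1 to 1, where 1 is 45 degrees, then the gripper's target within -1 to 1 (shut at 1, half-way at 0, fully open at -1). A call has 1 to 8 rows; each row is the pose to reach, as a shift and turn from the pose commanded when the call began, along the tool's axes at that moment; what a row does not reach only later rows make up. A row lasts 1/12 s, in which the tool goes at most 41.7 mm and 7.16 degrees, less where a joint would pass 70% of its speed; a pose out of reach is approached as far as the arm can. A call with a number of a shift or a turn outside -1 to 1 is refused whole. A call with a gripper value outside its range is refused whole. The fingers move at their own pace and stop on an object; the grip force is fixed at half the most. Time passes only in rows, so rows that repeat a pose let the fingers close. It gives the time, the measured TCP pose, the force, the opening and the grip force at its end, in the units of the state.
- read_state(): the state, without advancing time (a new reading comes with each control period).
- capture(name): name is "scene" or "top"; returns a dict with "image" (420x560x3 uint8, red, green, blue), "vertical_fov" (degrees; the focal length in pixels is half the picture's height over the tangent of half this angle, whatever the lens; pixels are square), "cx", "cy" (the principal point, pixels), "world_from_camera" (4x4, takes a point from camera to world coordinates). Camera axes: x right, y down, z forward; pixel columns grow to the right and rows downward; lengths in m; the calibration is good to about 2 mm. A picture is of the moment at which its call begins. There is no depth.
- hand_in(): hands the job in; it is judged then, once.
The state is a dict: "time_s": time; "joint_positions": joint angles; "qvel": joint speeds; "tau": joint torques, N m; "position": TCP position; "tcp_rot": TCP orientation; "force": force on the tool from outside, world axes, zero at the start; "moment": the same for the moment, N m; "opening": opening from 0.0 (shut) to 1.0 (fully open); "grasp_force": force on a finger pad.
Only numpy, scipy, OpenCV 4.12 (cv2) and the standard library are available. Lean on these libraries where they do the work, as an engineer would, in place of code of your own. Each camera call takes 0.05 s, during which the arm holds its last target. There are 200 camera calls.

TASK

Clear the modelling board: with the fingertips, sweep the three loose grey clay pebbles across the board and off its edge into the empty dark grey scrap tray beside it, not into the blue tile tray. Only push the pebbles along the board, never lift them, and do not disturb the pebble-stack figure and the glaze jar that stand among them or anything else on the table.

Things in the scene. Friction and masses are not known exactly. Their poses are not given: they have to be found in the camera images.
- board: fixed square wooden modelling board, 340 x 340 mm, on two battens; its flat top is 36 mm above the table. Origin at the centre of its underside, on the table; its x and y axes run along its edges. The two trays stand against its two edges at +170 and -170 mm along its y
- scrap_tray: fixed, empty, open dark grey plastic scrap tray, 260 mm (its x, parallel to the board's x) by 120 mm (its y) outside, 28 mm high, walls 4 mm, floor 4 mm thick, standing on the table against the board's left or right edge (gap 2 to 6 mm) with its rim 8 mm below the board's top, so what is swept off that edge drops into it. Origin at the centre of its underside
- tile_tray: fixed blue plastic tray of the same shape and size at the opposite edge of the board, with five glazed tiles lying in it; not for pebbles. Origin at the centre of its underside
- pebble1_center (a point): loose light grey fired-clay pebble, a flattened disc 32 mm in diameter, 16 mm thick, about 25 g, at the start lying flat on the board (it slides, does not roll). This point is its centre, 8 mm above its underside
- pebble1: the same pebble; origin at the centre of its underside
- pebble2_center (a point): loose light grey fired-clay pebble, a flattened disc 34 mm in diameter, 16 mm thick, about 25 g, at the start lying flat on the board (it slides, does not roll). This point is its centre, 8 mm above its underside
- pebble2: the same pebble; origin at the centre of its underside
- pebble3_center (a point): loose light grey fired-clay pebble, a flattened disc 36 mm in diameter, 16 mm thick, about 25 g, at the start lying flat on the board (it slides, does not roll). This point is its centre, 8 mm above its underside
- pebble3: the same pebble; origin at the centre of its underside
- figure: loose tan pebble-stack figure standing on the board, 46 mm across, 60 mm tall; to be left alone. Origin at the centre of its underside
- glaze_jar: loose red glaze jar with a white lid standing on the board, 42 mm in diameter, 58 mm tall; to be left alone. Origin at the centre of its underside
- water_pot: loose white cup, 80 mm across, 85 mm tall, on the table to the left; to be left alone. Origin under its centre
- brush: loose brush lying on the table to the right; to be left alone
- underglaze: loose yellow bottle, 54 mm in diameter, 110 mm tall, standing on the table to the right; to be left alone. Origin under its centre

How it is judged (in metres and radians):
At the end, for the whole second after the job is handed in: All three pebbles lie at rest inside the walls of the grey scrap tray (centre less than 30 mm above the table); the figure and the jar stand upright within 12 mm of where they were; cup, brush and bottle within 20 mm (x of pebble1_center in the frame of scrap_tray between -0.126 and 0.126 m and y of pebble1_center in the frame of scrap_tray between -0.056 and 0.056 m and z of each of pebble1_center, pebble2_center, pebble3_center in the frame of scrap_tray below 0.03 m and linear speed of each of pebble1, pebble2, pebble3 below 0.03 m/s and x of pebble2_center in the frame of scrap_tray between -0.126 and 0.126 m and y of pebble2_center in the frame of scrap_tray between -0.056 and 0.056 m and x of pebble3_center in the frame of scrap_tray between -0.126 and 0.126 m and y of pebble3_center in the frame of scrap_tray between -0.056 and 0.056 m and distance of each of figure, glaze_jar from where it was at the start of the episode below 0.012 m and angle between each of figure, glaze_jar's own z axis and vertical below 0.15 rad and distance of each of water_pot, brush, underglaze from where it was at the start of the episode below 0.02 m); the robot touches nothing.
It fails at once if a pebble is lifted off the board (height (world z) of any of pebble1_center, pebble2_center, pebble3_center above 0.057 m).
It fails at once if a pebble ends up in the blue tile tray ((x of pebble1_center in the frame of tile_tray between -0.126 and 0.126 m and y of pebble1_center in the frame of tile_tray between -0.056 and 0.056 m and z of pebble1_center in the frame of tile_tray below 0.03 m) or (x of pebble2_center in the frame of tile_tray between -0.126 and 0.126 m and y of pebble2_center in the frame of tile_tray between -0.056 and 0.056 m and z of pebble2_center in the frame of tile_tray below 0.03 m) or (x of pebble3_center in the frame of tile_tray between -0.126 and 0.126 m and y of pebble3_center in the frame of tile_tray between -0.056 and 0.056 m and z of pebble3_center in the frame of tile_tray below 0.03 m)).
It fails at once if the figure or the glaze jar is shoved (more than 12 mm) or tipped (distance of any of figure, glaze_jar from where it was at the start of the episode above 0.012 m or angle between any of figure, glaze_jar's own z axis and vertical above 0.3 rad).
It fails at once if the cup, brush or yellow bottle is moved more than 20 mm (distance of any of water_pot, brush, underglaze from where it was at the start of the episode above 0.02 m).
It also fails if it takes over 56 s, if anything falls off the work surface, if the arm or the gripper's body presses on something with over 40 N, if the wrist force passes 120 N, or if a joint passes its speed limit or range.

## Working session

There is one attempt and no reset: what is moved stays moved. The work goes in short steps, Python scripts to look and compute and a tool call to move; the robot and the scene stay as the last step left them, time stands still between calls to the robot, and variables do not carry over. Pictures are saved under pics/ and viewed, at most 10 in all, crops included, and the job is handed in when it is done.

Besides the shell and the picture viewer there is one more tool, called after "Emit:" as a command line: name --pt "numbers of a row" for each row, then --argument value for the rest. step_arm: Moves the arm, as the interface text tells. Scaled input: -1 to 1 covers 0.3 m each way for a shift and 45 degrees each way for a turn. Its arguments: {"type":"object","properties":{"steps":{"type":"array"}},"required":["steps"]}

```bash
mkdir -p pics; cat > h.py <<'E'
from rig import *
import numpy as np, cv2
def cast(c,u,v,z):
    f=210/np.tan(np.radians(c["vertical_fov"])/2); T=np.array(c["world_from_camera"])
    d=T[:3,:3]@np.array([(u-c["cx"])/f,(v-c["cy"])/f,1]); o=T[:3,3]
    return o+d*(z-o[2])/d[2]
E
python3 - <<'E'
from h import *
for n in("top","scene"):
    c=capture(n); cv2.imwrite(f"pics/{n}0.png",c["image"][:,:,::-1]); print(n,c["vertical_fov"],c["cx"],c["cy"],np.round(c["world_from_camera"],3).tolist())
s=read_state(); print(s["time_s"],s["position"],np.round(s["tcp_rot"],3).tolist())
E
```

```text
top 57.04092377082406 278.60961041369956 210.5784488046583 [[0.017, -0.994, 0.112, 0.389], [-1.0, -0.019, -0.012, -0.033], [0.014, -0.112, -0.994, 1.472], [0.0, 0.0, 0.0, 1.0]]
scene 42.07101866182135 270.89157186709485 218.59778668935758 [[-0.507, 0.54, -0.672, 1.561], [0.862, 0.295, -0.413, 0.562], [-0.025, -0.788, -0.615, 1.005], [0.0, 0.0, 0.0, 1.0]]
0.1 [ 0.2443153  -0.57460924  0.24666463] [[0.92, 0.391, -0.0], [0.391, -0.92, 0.002], [0.0, -0.002, -1.0]]
```

View pics/top0.png

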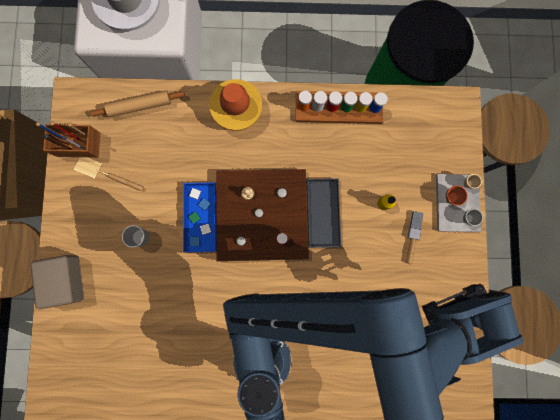

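View pics/scene0.png

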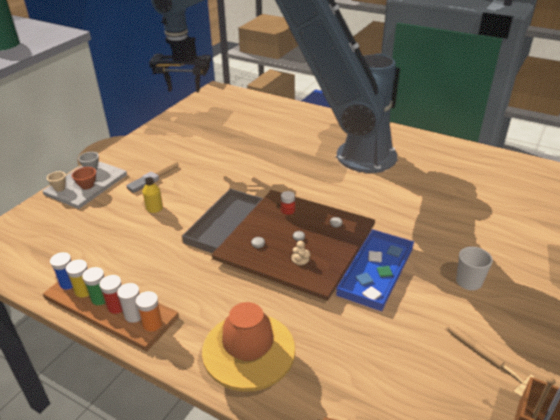

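The top view shows the board at px (217–309, 169–261), grey tray to its right (world −y), blue tray left. The figure is near (247,193), the jar near (282,239), and pebbles near (281,193), (259,213), (241,241).

```bash
python3 - <<'E'
from h import *
c=capture("top"); im=c["image"]; 
cv2.imwrite("pics/crop.png",cv2.resize(im[160:270,175:350,::-1],None,fx=4.5,fy=4.5,interpolation=cv2.INTER_CUBIC))
hsv=cv2.cvtColor(im,cv2.COLOR_RGB2HSV)
m=((hsv[...,2]>115)).astype(np.uint8); m[:, :218]=0;m[:,306:]=0;m[:171]=0;m[259:]=0
n,l,st,ce=cv2.connectedComponentsWithStats(m)
for i in range(1,n):
    if st[i,4]>8: print(st[i].tolist(),ce[i].round(1),cast(c,*ce[i],.050).round(3),hsv[l==i].mean(0).round())
for u,v in((217,170),(306,169),(309,260),(217,261)): print(cast(c,u,v,.036).round(3))
for u,v in((308,179),(338,179),(341,246),(311,247)): print("tray",cast(c,u,v,.028).round(3))
c=capture("scene"); im=c["image"];hsv=cv2.cvtColor(im,cv2.COLOR_RGB2HSV)
cv2.imwrite("pics/crop2.png",cv2.resize(im[180:300,180:390,::-1],None,fx=3.8,fy=3.8,interpolation=cv2.INTER_CUBIC))
m=((hsv[...,2]>130)&(hsv[...,1]<110)).astype(np.uint8)
n,l,st,ce=cv2.connectedComponentsWithStats(m)
for i in range(1,n):
    if st[i,4]>15 and 235<ce[i][0]<350 and 190<ce[i][1]<275: print(st[i].tolist(),ce[i].round(1),cast(c,*ce[i],.048).round(3))
for u,v in((276,195),(374,234),(328,290),(216,250)): print(cast(c,u,v,.036).round(3))
E
```

```text
[242, 187, 12, 13, 122] [247.5 192.9] [0.614 0.067 0.05 ] [ 17.  98. 183.]
[278, 188, 9, 9, 62] [281.8 192.3] [ 0.619 -0.061  0.05 ] [ 17.  21. 170.]
[255, 209, 8, 8, 51] [258.6 212.6] [0.541 0.024 0.05 ] [ 17.  21. 169.]
[277, 233, 10, 11, 84] [281.6 237.9] [ 0.449 -0.062  0.05 ] [ 14.  21. 146.]
[237, 238, 9, 7, 47] [240.8 241.2] [0.435 0.087 0.05 ] [ 17.  20. 167.]
[0.701 0.185 0.036]
[ 0.712 -0.151  0.036]
[ 0.37  -0.165  0.036]
[0.361 0.173 0.036]
tray [ 0.675 -0.16   0.028]
tray [ 0.678 -0.274  0.028]
tray [ 0.424 -0.285  0.028]
tray [ 0.418 -0.173  0.028]
[241, 189, 23, 9, 39] [251.1 193.7] [ 0.439 -0.195  0.048]
[281, 190, 15, 14, 153] [288.  195.9] [ 0.396 -0.092  0.048]
[312, 191, 17, 9, 45] [320.4 194.3] [ 0.343 -0.01   0.048]
[330, 217, 12, 9, 75] [336.  220.4] [0.435 0.085 0.048]
[293, 230, 12, 9, 82] [298.4 234.3] [0.54  0.021 0.048]
[251, 236, 14, 10, 108] [257.3 240.8] [ 0.618 -0.063  0.048]
[291, 240, 19, 25, 326] [299.9 253.4] [0.608 0.062 0.048]
[ 0.395 -0.134  0.036]
[0.426 0.197 0.036]
[0.682 0.18  0.036]
[ 0.693 -0.149  0.036]
```

View pics/crop.png

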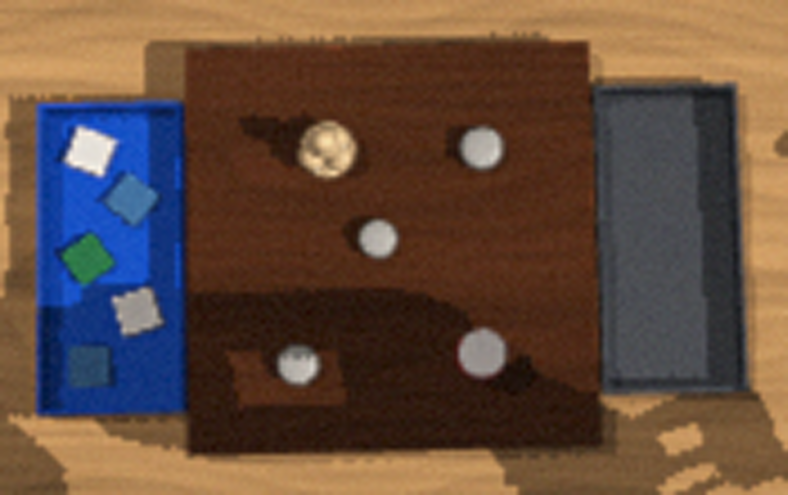

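View pics/crop2.png

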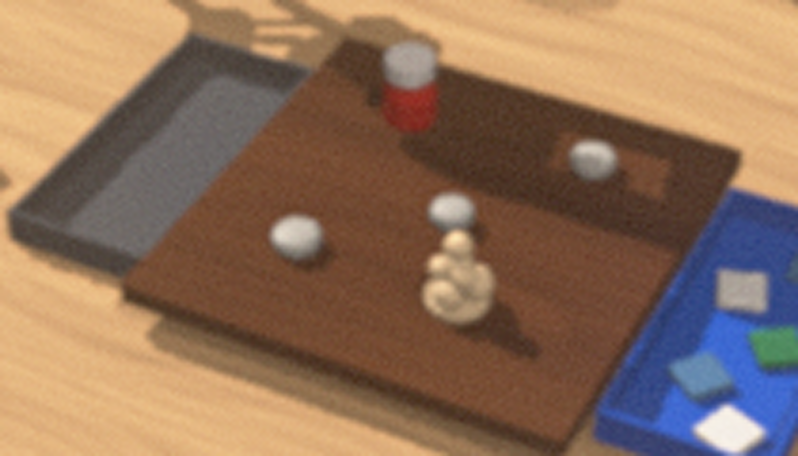

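Both views agree to about 3 mm: pebbles are at A(0.619,−0.061), B(0.541,0.023), C(0.435,0.086), with the figure at about (0.612,0.066) and the jar at about (0.447,−0.061). The board's right edge is at y≈−0.158, and the scrap tray spans x 0.42–0.677. I'll push A and B straight toward −y, and C diagonally past the jar.

Emit:
step_arm --pt "0.94 -0.6 0 0 0 -0.75 0.5" --pt "0.94 -0.6 0 0 0 -0.75 0.5" --pt "0.94 -0.6 0 0 0 -0.75 0.5" --pt "0.94 -0.6 0 0 0 -0.75 0.5" --pt "0.94 -0.6 0 0 0 -0.75 0.5" --pt "0.94 -0.6 0 0 0 -0.75 0.5" --pt "0.94 -0.6 0 0 0 -0.75 0.5" --pt "0.94 -0.6 0 0 0 -0.75 0.5"

```text
time_s: 0.87
position: [0.4336, -0.2984, 0.2476]
tcp_rot: [[0.548, 0.836, 0.0], [0.836, -0.548, 0.0], [0.0, 0.0, -1.0]]
force: [0.8, -0.9, -0.7]
opening: 0.476
grasp_force: 0.0
```

```bash
cat >> h.py <<'E'
def goto(x,y,z,ang):  # rows needed for TCP pose with tool x axis at ang deg (tool down)
    from scipy.spatial.transform import Rotation as Ro
    s=read_state(); R=np.array(s["tcp_rot"]); a=np.radians(ang)
    G=np.array([[np.cos(a),np.sin(a),0],[np.sin(a),-np.cos(a),0],[0,0,-1]])
    print("t",round(s["time_s"],2),"pos",np.round(s["position"],4),"F",np.round(s["force"],1),"open",round(s["opening"],2))
    print("shift",(R.T@(np.array([x,y,z])-s["position"])/.3).round(3),"turn",(Ro.from_matrix(R.T@G).as_rotvec(degrees=True)/45).round(3))
E
python3 -c "
from h import *
goto(.615,-.015,.2,95)"
```

```text
t 0.87 pos [ 0.4336 -0.2984  0.2476] F [ 0.8 -0.9 -0.7] open 0.48
shift [ 1.122 -0.012  0.159] turn [ 0.   -0.   -0.85]
```

Emit:
step_arm --pt "1 0 0 0 0 -0.82 0.5" --pt "1 0 0 0 0 -0.82 0.5" --pt "1 0 0 0 0 -0.82 0.5" --pt "1 0 0 0 0 -0.82 0.5" --pt "1 0 0 0 0 -0.82 0.5" --pt "1 0 0 0 0 -0.82 0.5" --pt "1 0 0 0 0 -0.82 0.5" --pt "1 0 0 0 0 -0.82 0.5"

```text
time_s: 1.53
position: [0.6001, -0.0438, 0.2476]
tcp_rot: [[-0.069, 0.998, 0.003], [0.998, 0.069, 0.002], [0.002, 0.003, -1.0]]
force: [-0.1, -0.3, 0.3]
opening: 0.252
grasp_force: 0.0
```

```bash
python3 -c "
from h import *
goto(.615,-.013,.11,95)"
```

```text
t 1.53 pos [ 0.6001 -0.0438  0.2476] F [-0.1 -0.3  0.3] open 0.25
shift [0.098 0.055 0.459] turn [ 0.004 -0.003 -0.023]
```

Emit:
step_arm --pt "0.1 0.05 0.2 0 0 0 0.5" --pt "0.1 0.05 0.46 0 0 0 0.5" --pt "0.1 0.05 0.46 0 0 0 0.5" --pt "0.1 0.05 0.46 0 0 0 0.5" --pt "0.1 0.05 0.46 0 0 0 0.5" --pt "0.1 0.05 0.46 0 0 0 0.5"

```text
time_s: 2.03
position: [0.6096, -0.0186, 0.1085]
tcp_rot: [[-0.064, 0.998, -0.003], [0.998, 0.064, 0.0], [0.001, -0.003, -1.0]]
force: [0.1, 0.5, -0.0]
opening: 0.251
grasp_force: 0.0
```

```bash
python3 - <<'E'
from h import *
goto(.615,-.013,.066,95)
c=capture("scene"); cv2.imwrite("pics/s1.png",cv2.resize(c["image"][140:300,160:390,::-1],None,fx=3.4,fy=3.4))
E
```

```text
t 2.03 pos [ 0.6096 -0.0186  0.1085] F [ 0.1  0.5 -0. ] open 0.25
shift [0.017 0.02  0.142] turn [-0.004 -0.001 -0.029]
```

View pics/s1.png

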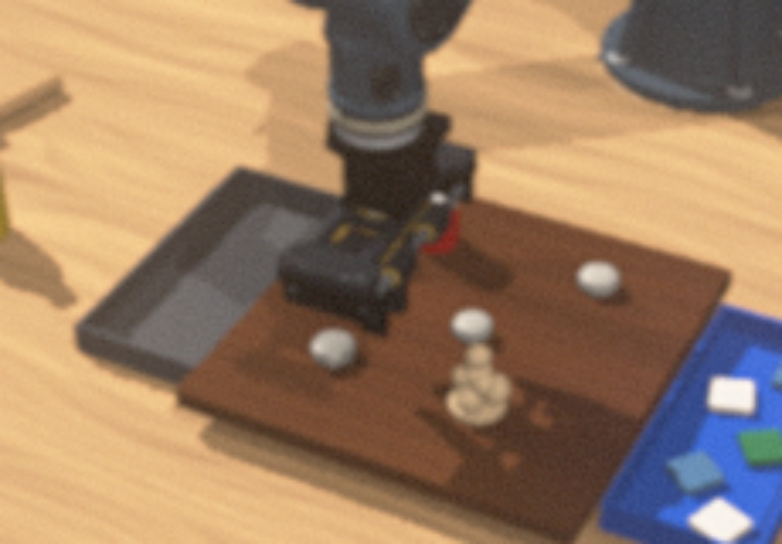

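The fingertips (crop px ~(375,320)) hang on the board side of pebble A (333,348), and the figure at (478,390) is clear. I'll lower now.

Emit:
step_arm --pt "0.02 0.02 0.07 0 0 0 0.5" --pt "0.02 0.02 0.14 0 0 0 0.5" --pt "0.02 0.02 0.14 0 0 0 0.5" --pt "0.02 0.02 0.14 0 0 0 0.5"

```text
time_s: 2.42
position: [0.6165, -0.0126, 0.0689]
tcp_rot: [[-0.064, 0.998, 0.001], [0.998, 0.064, -0.0], [-0.0, 0.001, -1.0]]
force: [-0.1, -0.1, 0.4]
opening: 0.246
grasp_force: 0.0
```

Emit:
step_arm --pt "-0.03 0 0 0 0 0 0.5" --pt "-0.06 0 0 0 0 0 0.5" --pt "-0.09 0 0 0 0 0 0.5" --pt "-0.12 0 0 0 0 0 0.5" --pt "-0.15 0 0 0 0 0 0.5" --pt "-0.18 0 0 0 0 0 0.5" --pt "-0.21 0 0 0 0 0 0.5" --pt "-0.24 0 0 0 0 0 0.5"

```text
time_s: 3.08
position: [0.6205, -0.085, 0.0675]
tcp_rot: [[-0.064, 0.998, -0.0], [0.998, 0.064, 0.0], [0.0, -0.0, -1.0]]
force: [-0.3, 0.3, 0.6]
opening: 0.246
grasp_force: 0.1
```

```bash
python3 - <<'E'
from h import *
goto(.63,-.19,.066,95)
c=capture("scene"); cv2.imwrite("pics/s2.png",cv2.resize(c["image"][140:300,160:390,::-1],None,fx=3.4,fy=3.4))
E
```

```text
t 3.08 pos [ 0.6205 -0.085   0.0675] F [-0.3  0.3  0.6] open 0.25
shift [-0.351  0.009  0.005] turn [-0.   -0.   -0.03]
```

View pics/s2.png

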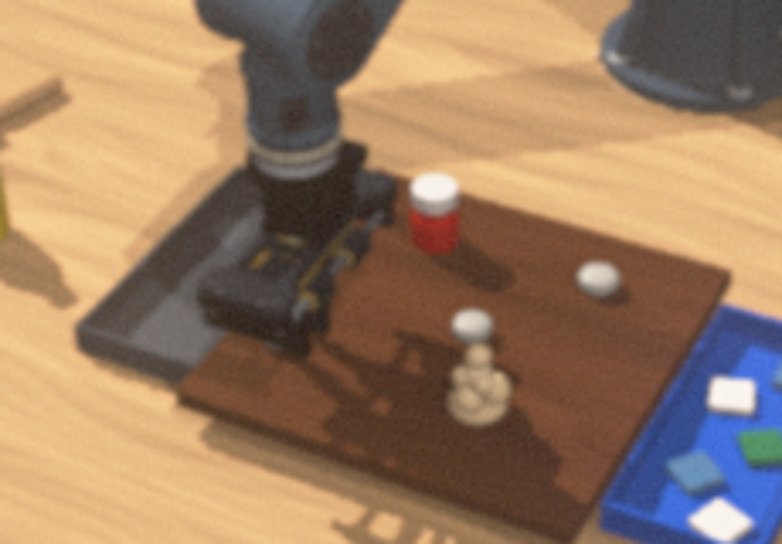

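Pebble A has left its old place and is hidden ahead of the fingers (~(290,345)). Everything else is untouched, so I'll carry on over the edge.

Emit:
step_arm --pt "-0.04 0 0 0 0 0 0.5" --pt "-0.08 0 0 0 0 0 0.5" --pt "-0.12 0 0 0 0 0 0.5" --pt "-0.16 0 0 0 0 0 0.5" --pt "-0.2 0 0 0 0 0 0.5" --pt "-0.24 0 0 0 0 0 0.5" --pt "-0.28 0 0 0 0 0 0.5" --pt "-0.32 0 0 0 0 0 0.5"

```text
time_s: 3.8
position: [0.6267, -0.1811, 0.0675]
tcp_rot: [[-0.064, 0.998, 0.0], [0.998, 0.064, -0.0], [-0.0, 0.0, -1.0]]
force: [0.5, 0.1, 0.6]
opening: 0.248
grasp_force: 0.0
```

Emit:
step_arm --pt "-0.03 0 0 0 0 0 0.5" --pt "-0.03 0 0 0 0 0 0.5" --pt "-0.03 0 0 0 0 0 0.5" --pt "0 0 -0.13 0 0 0 0.5" --pt "0 0 -0.26 0 0 0 0.5" --pt "0 0 -0.26 0 0 0 0.5"

```text
time_s: 4.3
position: [0.6309, -0.1802, 0.1524]
tcp_rot: [[-0.066, 0.998, 0.011], [0.998, 0.066, -0.005], [-0.006, 0.011, -1.0]]
force: [1.7, -1.0, 0.0]
opening: 0.252
grasp_force: 0.0
```

```bash
python3 - <<'E'
from h import *
goto(.54,.075,.145,90)
c=capture("scene"); cv2.imwrite("pics/s3.png",cv2.resize(c["image"][140:300,160:390,::-1],None,fx=3.4,fy=3.4))
E
```

```text
t 4.3 pos [ 0.6309 -0.1802  0.1524] F [ 1.7 -1.   0. ] open 0.25
shift [ 0.869 -0.247  0.017] turn [0.014 0.007 0.084]
```

View pics/s3.png

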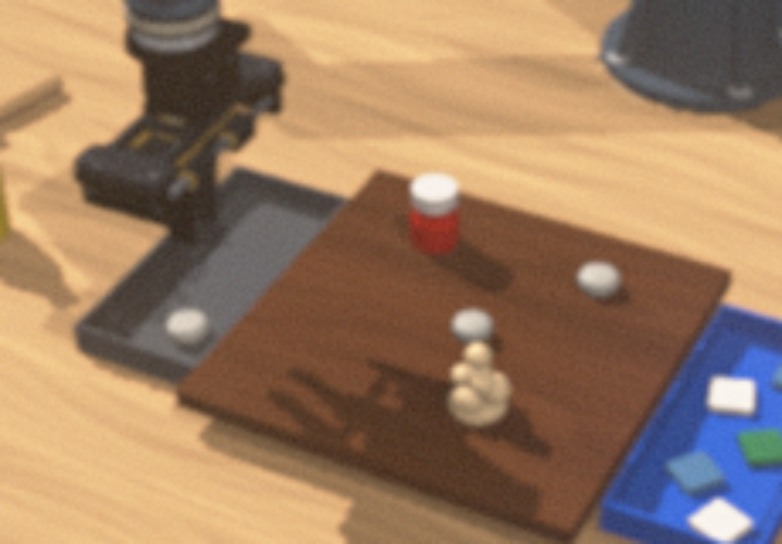

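Pebble A lies flat in the scrap tray at (187,327), and the figure, jar and other two pebbles have not moved. Next I'll sweep B.

Emit:
step_arm --pt "0.87 -0.25 0 0 0 0.07 0.5" --pt "0.87 -0.25 0 0 0 0.07 0.5" --pt "0.87 -0.25 0 0 0 0.07 0.5" --pt "0.87 -0.25 0 0 0 0.07 0.5" --pt "0.87 -0.25 0 0 0 0.07 0.5" --pt "0.87 -0.25 0 0 0 0.07 0.5" --pt "0.87 -0.25 0 0 0 0.07 0.5" --pt "0.87 -0.25 0 0 0 0.07 0.5"

```text
time_s: 5.02
position: [0.5307, 0.0809, 0.1446]
tcp_rot: [[-0.015, 1.0, -0.006], [1.0, 0.015, 0.002], [0.002, -0.006, -1.0]]
force: [-0.6, -0.8, -0.0]
opening: 0.252
grasp_force: 0.0
```

```bash
python3 -c "
from h import *
goto(.54,.075,.0665,90)"
```

```text
t 5.02 pos [0.5307 0.0809 0.1446] F [-0.6 -0.8 -0. ] open 0.25
shift [-0.02   0.032  0.26 ] turn [-0.007 -0.002  0.019]
```

Emit:
step_arm --pt "0 0.02 0 0 0 0.02 0.5" --pt "0 0.02 0.1 0 0 0.02 0.5" --pt "0 0.02 0.2 0 0 0.02 0.5" --pt "0 0.02 0.26 0 0 0.02 0.5" --pt "0 0.02 0.26 0 0 0.02 0.5" --pt "0 0.02 0.26 0 0 0.02 0.5"

```text
time_s: 5.52
position: [0.5415, 0.0749, 0.0665]
tcp_rot: [[0.009, 1.0, -0.002], [1.0, -0.009, 0.0], [-0.0, -0.002, -1.0]]
force: [0.2, -0.5, 0.4]
opening: 0.248
grasp_force: 0.0
```

Emit:
step_arm --pt "-0.04 0 0 0 0 0 0.5" --pt "-0.08 0 0 0 0 0 0.5" --pt "-0.12 0 0 0 0 0 0.5" --pt "-0.15 0 0 0 0 0 0.5" --pt "-0.19 0 0 0 0 0 0.5" --pt "-0.23 0 0 0 0 0 0.5" --pt "-0.27 0 0 0 0 0 0.5" --pt "-0.31 0 0 0 0 0 0.5"

```text
time_s: 6.18
position: [0.5405, -0.0184, 0.0677]
tcp_rot: [[0.007, 1.0, 0.0], [1.0, -0.007, -0.0], [-0.0, 0.0, -1.0]]
force: [0.1, -0.0, -0.7]
opening: 0.248
grasp_force: 0.2
```

```bash
python3 -c "
from h import *
goto(.54,-.19,.0665,90)"
```

```text
t 6.18 pos [ 0.5405 -0.0184  0.0677] F [ 0.1 -0.  -0.7] open 0.25
shift [-0.572  0.002  0.004] turn [ 0.     0.    -0.009]
```

Emit:
step_arm --pt "-0.04 0 0 0 0 0 0.5" --pt "-0.08 0 0 0 0 0 0.5" --pt "-0.12 0 0 0 0 0 0.5" --pt "-0.16 0 0 0 0 0 0.5" --pt "-0.2 0 0 0 0 0 0.5" --pt "-0.24 0 0 0 0 0 0.5" --pt "-0.28 0 0 0 0 0 0.5" --pt "-0.32 0 0 0 0 0 0.5"

```text
time_s: 6.85
position: [0.5399, -0.1142, 0.0675]
tcp_rot: [[0.007, 1.0, -0.0], [1.0, -0.007, 0.0], [0.0, -0.0, -1.0]]
force: [-0.6, -0.1, 0.1]
opening: 0.253
grasp_force: 0.2
```

Emit:
step_arm --pt "-0.04 0 0 0 0 0 0.5" --pt "-0.08 0 0 0 0 0 0.5" --pt "-0.12 0 0 0 0 0 0.5" --pt "-0.16 0 0 0 0 0 0.5" --pt "-0.2 0 0 0 0 0 0.5" --pt "-0.24 0 0 0 0 0 0.5" --pt "-0.25 0 0 0 0 0 0.5" --pt "-0.25 0 0 0 0 0 0.5"

```text
time_s: 7.52
position: [0.5396, -0.1893, 0.0676]
tcp_rot: [[0.008, 1.0, 0.001], [1.0, -0.008, -0.0], [-0.0, 0.001, -1.0]]
force: [0.2, -0.3, -1.1]
opening: 0.247
grasp_force: 0.0
```

Emit:
step_arm --pt "0 0 -0.13 0 0 0 0.5" --pt "0 0 -0.27 0 0 0 0.5" --pt "0 0 -0.27 0 0 0 0.5" --pt "0 0 -0.27 0 0 0 0.5"

```text
time_s: 7.85
position: [0.5409, -0.1881, 0.151]
tcp_rot: [[0.006, 1.0, 0.005], [1.0, -0.006, -0.003], [-0.003, 0.005, -1.0]]
force: [-0.1, 0.3, -0.3]
opening: 0.252
grasp_force: 0.0
```

```bash
python3 - <<'E'
from h import *
goto(.41,.125,.147,122.8)
c=capture("scene"); cv2.imwrite("pics/s4.png",cv2.resize(c["image"][140:300,160:390,::-1],None,fx=3.4,fy=3.4))
E
```

```text
t 7.85 pos [ 0.5409 -0.1881  0.151 ] F [-0.1  0.3 -0.3] open 0.25
shift [ 1.041 -0.442  0.009] turn [ 0.005  0.005 -0.736]
```

View pics/s4.png

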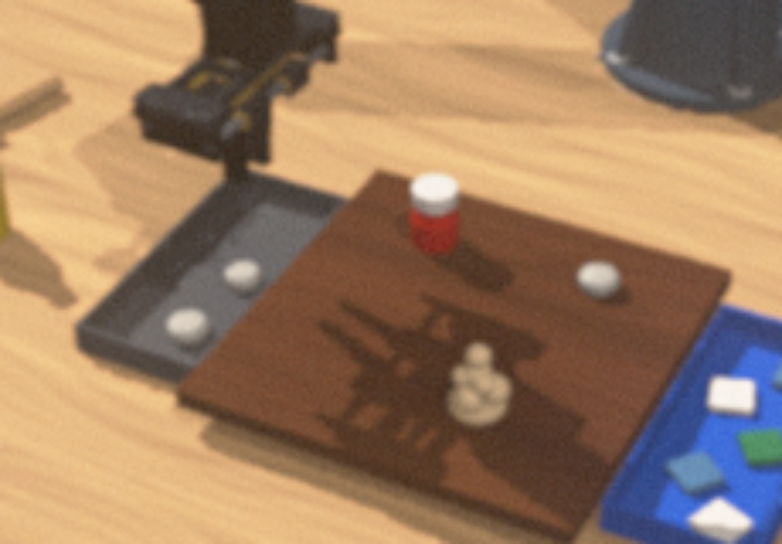

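Pebble B is in the tray at (242,275), beside A at (187,327). Pebble C remains at (598,279), so I'll go behind it at a yaw of about 33°.

Emit:
step_arm --pt "1 -0.44 0 0 0 -0.73 0.5" --pt "1 -0.44 0 0 0 -0.73 0.5" --pt "1 -0.44 0 0 0 -0.73 0.5" --pt "1 -0.44 0 0 0 -0.73 0.5" --pt "1 -0.44 0 0 0 -0.73 0.5" --pt "1 -0.44 0 0 0 -0.73 0.5" --pt "1 -0.44 0 0 0 -0.73 0.5" --pt "1 -0.44 0 0 0 -0.73 0.5"

```text
time_s: 8.57
position: [0.4059, 0.115, 0.1474]
tcp_rot: [[-0.537, 0.843, -0.005], [0.843, 0.537, 0.0], [0.003, -0.004, -1.0]]
force: [-0.0, 0.5, 0.3]
opening: 0.251
grasp_force: 0.0
```

```bash
python3 -c "
from h import *
goto(.406,.131,.0667,122.8)"
```

```text
t 8.57 pos [0.4059 0.115  0.1474] F [-0.   0.5  0.3] open 0.25
shift [0.044 0.03  0.269] turn [-0.005 -0.004 -0.007]
```

Emit:
step_arm --pt "0.04 0.03 0 0 0 0 0.5" --pt "0.04 0.03 0.1 0 0 0 0.5" --pt "0.04 0.03 0.2 0 0 0 0.5" --pt "0.04 0.03 0.265 0 0 0 0.5" --pt "0.04 0.03 0.265 0 0 0 0.5" --pt "0.04 0.03 0.265 0 0 0 0.5"

```text
time_s: 9.07
position: [0.4086, 0.128, 0.0677]
tcp_rot: [[-0.537, 0.843, -0.006], [0.843, 0.537, -0.0], [0.003, -0.005, -1.0]]
force: [-0.4, 0.6, 0.4]
opening: 0.247
grasp_force: 0.0
```

Emit:
step_arm --pt "-0.04 0 0 0 0 0 0.5" --pt "-0.08 0 0 0 0 0 0.5" --pt "-0.11 0 0 0 0 0 0.5" --pt "-0.14 0 0 0 0 0 0.5" --pt "-0.18 0 0 0 0 0 0.5" --pt "-0.22 0 0 0 0 0 0.5" --pt "-0.26 0 0 0 0 0 0.5" --pt "-0.3 0 0 0 0 0 0.5"

```text
time_s: 9.73
position: [0.4597, 0.0506, 0.0692]
tcp_rot: [[-0.536, 0.844, 0.0], [0.844, 0.536, -0.0], [-0.0, 0.0, -1.0]]
force: [-0.2, -0.6, 0.3]
opening: 0.245
grasp_force: 0.1
```

```bash
python3 - <<'E'
from h import *
goto(.61,-.185,.067,122.8)
c=capture("scene"); cv2.imwrite("pics/s5.png",cv2.resize(c["image"][140:300,160:390,::-1],None,fx=3.4,fy=3.4))
E
```

```text
t 9.73 pos [0.4597 0.0506 0.0692] F [-0.2 -0.6  0.3] open 0.25
shift [-0.932  0.002  0.008] turn [ 0.     0.    -0.008]
```

View pics/s5.png

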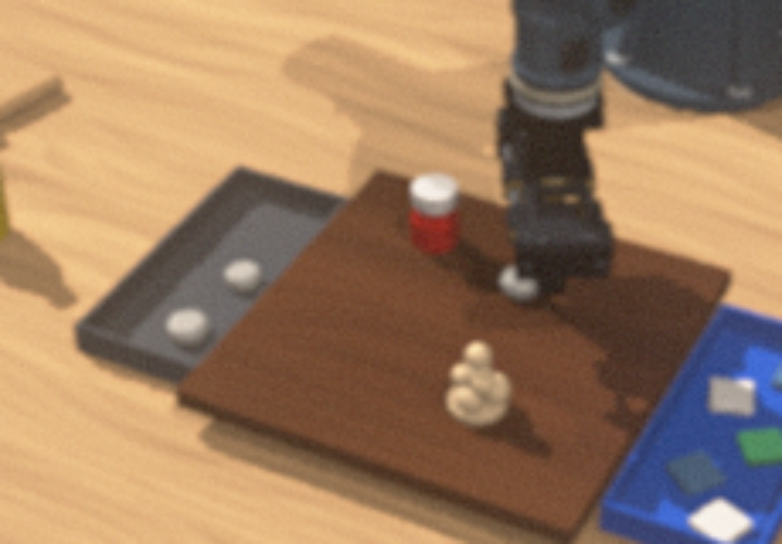

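Pebble C (520,282) sits between the fingertips and is moving along the planned line, with the jar clear. After passing the jar I'll finish straight toward −y, so it lands in the gap between A and B.

Emit:
step_arm --pt "-0.04 0 0 0 0 0 0.5" --pt "-0.08 0 0 0 0 0 0.5" --pt "-0.12 0 0 0 0 0 0.5" --pt "-0.16 0 0 0 0 0 0.5" --pt "-0.2 0 0 0 0 0 0.5" --pt "-0.24 0 0 0 0 0 0.5" --pt "-0.28 0 0 0 0 0 0.5" --pt "-0.32 0 0 0 0 0 0.5"

```text
time_s: 10.45
position: [0.511, -0.0302, 0.069]
tcp_rot: [[-0.537, 0.844, -0.0], [0.844, 0.537, 0.0], [0.0, -0.0, -1.0]]
force: [-0.1, 0.4, 1.2]
opening: 0.248
grasp_force: 0.1
```

Emit:
step_arm --pt "-0.04 0 0 0 0 0 0.5" --pt "-0.08 0 0 0 0 0 0.5" --pt "-0.12 0 0 0 0 0 0.5" --pt "-0.16 0 0 0 0 0 0.5" --pt "-0.2 0 0 0 0 0 0.5" --pt "-0.24 0 0 0 0 0 0.5" --pt "-0.28 0 0 0 0 0 0.5" --pt "-0.32 0 0 0 0 0 0.5"

```text
time_s: 11.12
position: [0.5625, -0.111, 0.069]
tcp_rot: [[-0.537, 0.844, -0.0], [0.844, 0.537, 0.0], [0.0, -0.0, -1.0]]
force: [0.4, 0.8, 0.9]
opening: 0.247
grasp_force: 0.1
```

```bash
python3 -c "
from h import *
goto(.572,-.19,.068,122.8)"
```

```text
t 11.12 pos [ 0.5625 -0.111   0.069 ] F [0.4 0.8 0.9] open 0.25
shift [-0.239 -0.115  0.003] turn [-0.    -0.    -0.007]
```

Emit:
step_arm --pt "-0.03 0 0 0 0 0 0.5" --pt "-0.06 -0.01 0 0 0 0 0.5" --pt "-0.09 -0.03 0 0 0 0 0.5" --pt "-0.12 -0.05 0 0 0 0 0.5" --pt "-0.15 -0.07 0 0 0 0 0.5" --pt "-0.18 -0.09 0 0 0 0 0.5" --pt "-0.21 -0.11 0 0 0 0 0.5" --pt "-0.24 -0.12 0 0 0 0 0.5"

```text
time_s: 11.78
position: [0.5696, -0.1914, 0.069]
tcp_rot: [[-0.536, 0.844, -0.001], [0.844, 0.536, 0.0], [0.001, -0.001, -1.0]]
force: [1.7, 0.0, 0.7]
opening: 0.254
grasp_force: 0.0
```

Emit:
step_arm --pt "-0.02 -0.01 0 0 0 0 0.5" --pt "-0.02 -0.01 0 0 0 0 0.5" --pt "-0.02 -0.01 0 0 0 0 0.5" --pt "0 0 -0.13 0 0 0 0.5" --pt "0 0 -0.27 0 0 0 0.5" --pt "0 0 -0.4 0 0 0 0.5" --pt "0 0 -0.5 0 0 0 0.5" --pt "0 0 -0.5 0 0 0 0.5"

```text
time_s: 12.45
position: [0.5738, -0.191, 0.2262]
tcp_rot: [[-0.538, 0.843, 0.012], [0.843, 0.538, -0.006], [-0.012, 0.007, -1.0]]
force: [-0.2, -0.3, 0.4]
opening: 0.251
grasp_force: 0.0
```

```bash
python3 - <<'E'
from h import *
goto(.57,-.19,.2,122.8)
c=capture("scene"); cv2.imwrite("pics/s6.png",cv2.resize(c["image"][140:300,160:390,::-1],None,fx=3.4,fy=3.4))
E
```

```text
t 12.45 pos [ 0.5738 -0.191   0.2262] F [-0.2 -0.3  0.4] open 0.25
shift [ 0.011 -0.01   0.087] turn [ 0.008  0.015 -0.006]
```

View pics/s6.png

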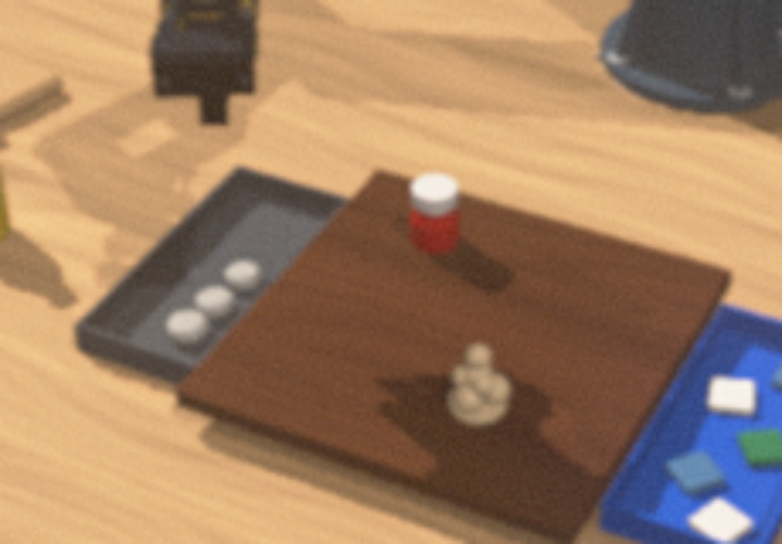

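All three pebbles lie flat in the scrap tray at (187,327), (214,302) and (242,275). The figure and jar are where they were, and the gripper is clear, so I'll let the arm settle and hand in.

Emit:
step_arm --pt "0 0 0 0 0 0 0.5" --pt "0 0 0 0 0 0 0.5" --pt "0 0 0 0 0 0 0.5" --pt "0 0 0 0 0 0 0.5"

```text
time_s: 12.83
position: [0.5693, -0.1896, 0.2173]
tcp_rot: [[-0.537, 0.844, -0.003], [0.844, 0.537, 0.002], [0.003, -0.002, -1.0]]
force: [-0.4, 1.2, -1.1]
opening: 0.247
grasp_force: 0.0
```

```bash
python3 -c "
from rig import *
print(hand_in())"
```

```text
the job is handed in; nothing more can be done
None
```

I swept all three pebbles into the grey scrap tray and handed the job in at about 13 s; the last picture shows them flat in the tray with the figure and jar in place, but the hand-in returned no verdict.

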